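Fit the battery pack and click the trainer's battery box shut

TASK

Set the loose battery pack gently down into the low frame on the floor of the open battery box, let go of it, then fold the box's lid over and press its free edge down, carefully, until the spring catch clicks and holds it shut. The lid is thin plastic: do not press on it harder than about 3 kg (30 N), and leave the meter and the resistor block where they are.

Things in the scene. Friction and masses are not known exactly. Their poses are not given: they have to be found in the camera images.
- pack_mid (a point): Centre (half-way up) of the loose battery pack: a plain dark box 70 mm long (its x), 34 mm wide (its y), 38 mm high, about 0.2 kg, flat on the table; brass contacts on both ends, either way round is right. Seated, its lower 7 mm stand inside a low frame: grip it across its 34 mm width by its upper part, fingertips 10 mm or more above its underside.
- pack: The same battery pack; origin at the centre of its underside, axes as point pack_mid.
- case_in (a point): Centre of the battery box's inner floor, 5 mm above the table. Centred on it is a frame 7 mm high and 4 mm thick, clear inside 39 mm along the box's x and 75 mm along its y: the pack goes in there, its length along the box's y. A seated pack's centre is 19 mm above this point. +y points to the lid's hinge, -y to the spring catch.
- case: The grey open battery box, fixed to the table; origin under its centre. 120 mm along its x, 110 mm along its y, walls 4 mm thick, 50 mm high over the table.
- case_hinge (a point): Middle of the lid's hinge axis, 44 mm above the table and 59 mm from the box's centre towards its +y. The axis runs along the box's x; axes as those of the box.
- lid (a joint): Lid angle, rad: 0 level, 1.57 upright, at the start 1.7 to 1.95 (leaning back, away from the box). The stiff hinge (0.1 N m) lets it stay where it is left. Level, its top face is 24 mm above the hinge axis, 132 mm wide, reaching 133 mm from the axis to the free edge on the box's -y side; upright, its top face is 24 mm to the +y side of the axis, its free edge 133 mm above it.
- lid_edge (a point): Middle of the lid's free edge, on its top face, 133 mm from the hinge axis; z is the top face's outward normal. Skirts hang about 28 mm down from the top face along the sides and this edge.
- lid_press (a point): Middle of the ribbed thumb strip on the lid's top face, 120 mm from the hinge axis, 13 mm in from the free edge. Press here. It takes 5 to 10 N if the hand follows the lid's turn, up to 20 N straight down with fingertips that stick; the force rises over some 14 mm, then drops away suddenly: the click. Some 3 mm further is a firm stop (25 N in 1 mm).
- case_catch (a point): Middle place of the spring catch, on the outside of the box's -y wall under the lid's free edge. The true catch is set by hand up to 6.5 mm higher or lower on each box, which no reading tells: the lid clicks at an angle anywhere between about -0.055 and 0.055, meets the catch about 0.11 above that and the stop about 0.03 below it. Latched it lies at 0.03 or lower.
- catch (a joint): How far the spring catch is pushed back, m: 0 sprung out, about 0.004 just as the lid's tooth passes it, 0 again after the click (also 0 before the tooth has met it).
- meter_mid (a point): Centre of the multimeter lying face up, 85 by 165 by 36 mm. A bystander: leave it.
- resistor_mid (a point): Centre of the body of a square block 46 by 46 by 26 mm with two 10 mm steel posts on top (a resistor block). A bystander near the pack: leave it.
Things that resemble listed ones, but are neither listed nor needed, are in the scene too. What is shaped like the pack but pink is not meant. What is shaped like the case but yellow is not meant.

How it is judged (in metres and radians):
On the way, in this order (a step that is already met when the one before it is completed fails the run):
1. the pack sits in the frame in the box, let go (horizontal distance between pack_mid and case_in below 0.006 m and z of pack_mid in the frame of case_in below 0.0215 m and angle between the x axis of pack_mid and the y axis of case_in, either way round below 0.12 rad and angle between pack_mid's own z axis and vertical below 0.06 rad and contact force between pack and the fingers below 0.1 N), for 0.2 s.
2. the lid is folded over onto the box (value of joint lid below 0.35 rad).
At the end, for the whole second after the job is handed in: The pack rests in the frame on the box's floor (within 6 mm of its centre, flat, lengthwise along the box's y within 7 degrees, its centre no more than 21.5 mm above the floor) and the lid is clicked shut: lid angle below 0.033 rad with the catch sprung out again (pushed back less than 0.4 mm) (horizontal distance between pack_mid and case_in below 0.006 m and z of pack_mid in the frame of case_in below 0.0215 m and angle between the x axis of pack_mid and the y axis of case_in, either way round below 0.12 rad and angle between pack_mid's own z axis and vertical below 0.06 rad and value of joint lid below 0.033 rad and value of joint catch below 0.0004 m and linear speed of pack below 0.01 m/s); the robot touches nothing.
It fails at once if the lid is pressed harder than 38 N (contact force between lid and the fingers above 38 N or contact force between lid and the arm above 38 N).
It fails at once if the pack is knocked or dropped into the box (over 50 N) (contact force between pack and case above 50 N).
It fails at once if the meter or the resistor block is moved by more than 30 mm (distance of any of meter_mid, resistor_mid from where it was at the start of the episode above 0.03 m).
It also fails if it takes over 67 s, if anything falls off the work surface, if the arm or the gripper's body presses on something with over 40 N, if the wrist force passes 120 N, or if a joint passes its speed limit or range.

ROBOT

A 7-joint arm with a two-finger parallel gripper is mounted at the origin on the work surface. World frame = base frame: x ahead of the robot, y to its left, z up, the work surface at z = 0. Lengths are in m, angles in degrees, forces in N, time in s.
With the tool pointing down it reaches from about 0.4 to 0.9 m from the base axis. Payload 5.5 kg.
Tool frame: the origin (TCP) lies at the very end of the fingers, on their centre line; the grasp point (between the pads) lies 19 mm behind it (grip_point_offset is the distance from the TCP to the grasp point, in m); z points along the fingers, y is the line along which they close (so a half turn about z gives the same grasp; the last joint's range is limited). The gripper opens to 92 mm and grips with 3 to 60 N. Pads are 19 mm wide; open, the fingers measure 130 mm over their backs; the gripper's body (75 mm by 190 mm) begins 47 mm behind the grasp point.
Start: joints at [82.46, 28.699, -24.465, 88.831, 12.651, 65.22, -12.049], TCP at [0.25, -0.6, 0.227] pointing down, gripper open.
Joint ranges: [-164.97, 164.97], [-17.58, 116.51], [-87.97, 89.64], [11.32, 138.91], [-80.73, 260.73], [10.89, 115.49], [-147.41, 147.41]. Speed limits (degrees/s): [147.25, 147.25, 180, 180, 180, 180, 180].

INTERFACE

Orientations are given as [roll, pitch, yaw] about the fixed x, y, z axes, in that order (R = Rz(yaw) Ry(pitch) Rx(roll)).
In Python, from plant import * gives the robot as it stands.
- The arm moves only by the tool drive_tool, never from a script. Its argument "increments" is a list of rows, each an object of numbers: "tx", "ty", "tz": the shift along the world's x, y, z in mm; "rx", "ry", "rz": the turn, a rotation vector about the world's x, y, z in rad; "grip": the finger opening in mm, from 0 to 91.8. In form: [{"tx": .., "ty": .., "tz": .., "rx": .., "ry": .., "rz": .., "grip": ..}, ...]. A call has 1 to 20 rows; each row is the pose to reach, as a shift and turn from the pose commanded when the call began; what a row does not reach only later rows make up. A row lasts 1/12 s, in which the tool goes at most 41.7 mm and 7.16 degrees, less where a joint would pass 70% of its speed; a pose out of reach is approached as far as the arm can. A call with a gripper value outside its range is refused whole. The fingers move at their own pace and stop on an object; "newtons" is the grip in N (left out, the last holds). Time passes only in rows, so rows that repeat a pose let the fingers close. It gives the time, the measured TCP pose, the force, the opening and the grip force at its end, in the units of the state.
- read_state(): the state, without advancing time (a new reading comes with each control period).
- snapshot(name): name is "side" or "top"; returns a dict with "image" (480x640x3 uint8, red, green, blue), "mtx" (3x3 intrinsics, pixels), "view" (4x4, takes a point from world to camera coordinates). Camera axes: x right, y down, z forward; pixel columns grow to the right and rows downward; lengths in m; the calibration is good to about 2 mm. A picture is of the moment at which its call begins. There is no depth.
- hand_in(): hands the job in; it is judged then, once.
The state is a dict: "clock": time; "joint_pos": joint angles; "qvel": joint speeds; "joint_torque": joint torques, N m; "eef_pos": TCP position; "orientation": TCP orientation; "force": force on the tool from outside, world axes, zero at the start; "moment": the same for the moment, N m; "width": finger opening in m; "gripper_force": force on a finger pad.
Only numpy, scipy, OpenCV 4.12 (cv2) and the standard library are available. Lean on these libraries where they do the work, as an engineer would, in place of code of your own. Each camera call takes 0.05 s, during which the arm holds its last target. There are 200 camera calls.

## Working session

There is one attempt and no reset: what is moved stays moved. The work goes in short steps, Python scripts to look and compute and a tool call to move; the robot and the scene stay as the last step left them, time stands still between calls to the robot, and variables do not carry over. Pictures are saved under pics/ and viewed, at most 10 in all, crops included, and the job is handed in when it is done.

Besides the shell and the picture viewer there is one more tool, called after "Call:" by a JSON object that holds its "op" and its "data". drive_tool: Moves the arm, as the interface text tells. Its arguments: {"type":"object","properties":{"increments":{"type":"array","items":{"type":"object","properties":{"tx":{"type":"number"},"ty":{"type":"number"},"tz":{"type":"number"},"rx":{"type":"number"},"ry":{"type":"number"},"rz":{"type":"number"},"grip":{"type":"number"}}}},"newtons":{"type":"number"}},"required":["increments"]}

```bash
mkdir -p pics; python3 - <<'E'
from plant import *
import cv2,numpy as np,pickle
d={}
for n in("top","side"):
    s=snapshot(n);d[n]=s;cv2.imwrite(f"pics/{n}0.png",s["image"][:,:,::-1])
    V=np.array(s["view"]);print(n,s["mtx"],(-V[:3,:3].T@V[:3,3]).round(3),V.round(3).tolist())
pickle.dump(d,open("s0.pkl","wb"));print(read_state())
E
```

```text
top [[598.68824941   0.         321.45017306]
 [  0.         598.68824941 241.19702936]
 [  0.           0.           1.        ]] [ 0.3   -0.064  1.276] [[0.004, -1.0, 0.0, -0.066], [-0.985, -0.004, -0.174, 0.516], [0.174, 0.0, -0.985, 1.205], [0.0, 0.0, 0.0, 1.0]]
side [[481.15684078   0.         322.80962882]
 [  0.         481.15684078 236.47640361]
 [  0.           0.           1.        ]] [ 0.476 -0.727  0.518] [[0.999, -0.034, 0.002, -0.501], [-0.017, -0.555, -0.832, 0.035], [0.029, 0.831, -0.555, 0.878], [0.0, 0.0, 0.0, 1.0]]
{'clock': 0.1, 'joint_pos': array([ 82.45948704,  28.74751623, -24.45271257,  88.88428252,
        12.64875315,  65.22009223, -12.04867654]), 'qvel': array([-0.04016641, -0.19456541, -0.09345567, -0.1802936 ,  0.08205427,
        0.00519759,  0.00129532]), 'joint_torque': array([-1.07895245e-02, -5.67874146e+01, -5.83842069e+00, -2.79915047e+01,
       -6.90311333e-02,  2.41173530e-02,  6.08194591e-05]), 'eef_pos': array([ 0.24972815, -0.599438  ,  0.22579843]), 'orientation': array([-1.79900744e+02, -4.54654506e-03,  2.26216319e+01]), 'force': array([ 0.17579453, -0.43363387,  0.21864968]), 'moment': array([0.01792694, 0.01331104, 0.00592084]), 'gripper_force': 0.0, 'width': 0.09142399744461535}
```

View pics/top0.png

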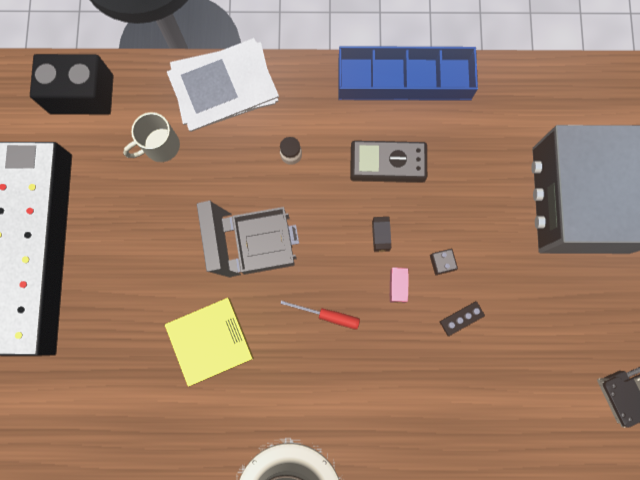

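View pics/side0.png

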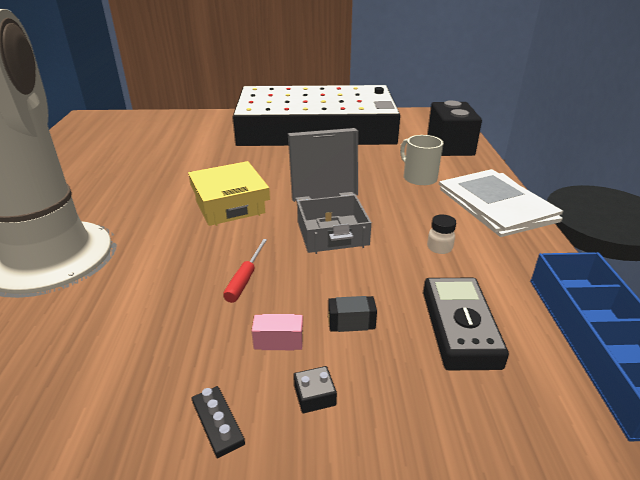

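The top view shows:
- **Pack:** the dark box at (382,233) fits. The pink box at (400,285) is excluded by colour, and the strip at (463,318) and the resistor at (444,261) by shape.
- **Case:** the grey box at (264,240), with its lid to the left at (213,238). The yellow box at (208,341) is excluded.

I'll confirm with one enlarged crop.

```bash
cat > h.py <<'E'
import numpy as np,cv2
def ray(s,uv,z):
    K=np.array(s["mtx"]);V=np.array(s["view"]);R=V[:3,:3];c=-R.T@V[:3,3]
    d=R.T@np.linalg.inv(K)@np.array([uv[0],uv[1],1.]);return c+d*(z-c[2])/d[2]
def proj(s,p):
    V=np.array(s["view"]);q=np.array(s["mtx"])@(V[:3,:3]@p+V[:3,3]);return q[:2]/q[2]
E
python3 - <<'E'
from h import *
import pickle
d=pickle.load(open("s0.pkl","rb"))
a=cv2.resize(d["top"]["image"][190:290,190:400],None,fx=3.8,fy=3.8,interpolation=cv2.INTER_CUBIC)
b=cv2.resize(d["side"]["image"][285:345,290:400],None,fx=3,fy=3,interpolation=cv2.INTER_CUBIC)
c=cv2.resize(d["side"]["image"][185:260,285:385],None,fx=2.8,fy=2.8,interpolation=cv2.INTER_CUBIC)
o=np.zeros((600,800,3),np.uint8);o[:380,:798]=a;o[385:565,:330]=b;o[385:595,340:620]=c
cv2.imwrite("pics/c1.png",o[:,:,::-1])
E
```

```text
(no output)
```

View pics/c1.png

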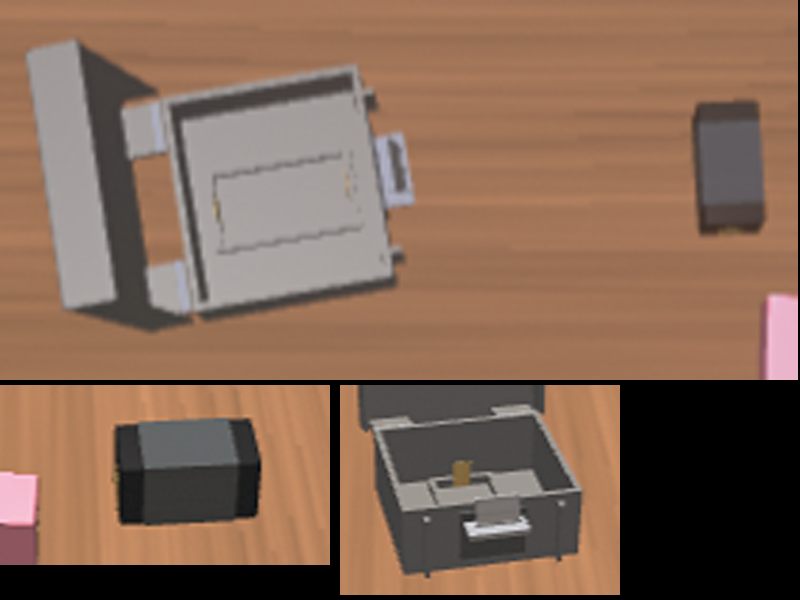

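The crop confirms both. The pack is a dark box with caps and brass on its ends, at crop (728,167). The grey case has its frame centred at crop (287,202), the catch to the right and the hinge to the left.

```bash
python3 - <<'E'
from h import *
import pickle
d=pickle.load(open("s0.pkl","rb"));t=d["top"];s=d["side"]
def m(s,x0,y0,x1,y1,T):
    g=s["image"].max(2)[y0:y1,x0:x1];k=(g<T).astype(np.uint8)
    c=max(cv2.findContours(k,0,1)[0],key=cv2.contourArea)+[[x0,y0]]
    r=cv2.minAreaRect(c);b=cv2.boxPoints(r);print(r);return b
print("pack top mask");b=m(t,365,205,398,260,92)
P=np.array([ray(t,p,.038) for p in b]);print(P.round(4),P.mean(0))
f=lambda L:[np.array([x/3.8+190-.37,y/3.8+190-.37]) for x,y in L]
def an(L,z,nm):
    P=np.array([ray(t,p,z) for p in f(L)]);print(nm,P.round(4).tolist(),P.mean(0).round(4))
    e=[np.linalg.norm(P[i]-P[i-1])for i in range(4)];v=(P[0]-P[1]+P[3]-P[2]);print(np.array(e).round(4),np.degrees(np.arctan2(v[1],v[0])))
an([(695,105),(757,101),(764,226),(702,232)],.038,"pack hand")
an([(163,102),(356,66),(396,277),(197,315)],.05,"rim")
an([(213,176),(351,151),(363,227),(222,252)],.012,"frame")
b=m(s,322,290,385,336,75);print(b.round(1).tolist())
E
```

```text
pack top mask
((381.0310363769531, 233.52760314941406), (33.706443786621094, 16.794498443603516), 86.633544921875)
[[ 0.5698 -0.1699  0.038 ]
 [ 0.5721 -0.2054  0.038 ]
 [ 0.5    -0.2084  0.038 ]
 [ 0.4977 -0.1733  0.038 ]] [ 0.53490474 -0.18924032  0.038     ]
pack hand [[0.5697, -0.1717, 0.038], [0.5721, -0.2063, 0.038], [0.5016, -0.209, 0.038], [0.4981, -0.1748, 0.038]] [ 0.5354 -0.1905  0.038 ]
[0.0716 0.0346 0.0706 0.0344] 94.90698079357892
rim [[0.5676, 0.1226, 0.05], [0.5884, 0.0165, 0.05], [0.4707, -0.007, 0.05], [0.4495, 0.1007, 0.05]] [0.519  0.0582 0.05  ]
[0.1201 0.1081 0.12   0.1098] 101.11913472876807
frame [[0.5332, 0.0989, 0.012], [0.5479, 0.0211, 0.012], [0.5043, 0.0137, 0.012], [0.4898, 0.0927, 0.012]] [0.5188 0.0566 0.012 ]
[0.0438 0.0792 0.0442 0.0803] 100.56998409785042
((352.4278564453125, 313.6660461425781), (33.16779327392578, 47.579185485839844), 86.90594482421875)
[[327.79998779296875, 298.3999938964844], [375.29998779296875, 295.79998779296875], [377.1000061035156, 328.8999938964844], [329.6000061035156, 331.5]]
```

Call:
{"op": "drive_tool", "data": {"increments": [{"tx": 20,"ty": 29,"tz": 0,"rz": -0.03},{"tx": 42,"ty": 60,"tz": 0,"rz": -0.06},{"tx": 63,"ty": 91,"tz": 0,"rz": -0.1},{"tx": 84,"ty": 121,"tz": 0,"rz": -0.13},{"tx": 105,"ty": 151,"tz": -8,"rz": -0.16},{"tx": 126,"ty": 181,"tz": -16,"rz": -0.19},{"tx": 147,"ty": 211,"tz": -24,"rz": -0.22},{"tx": 168,"ty": 241,"tz": -32,"rz": -0.25},{"tx": 189,"ty": 272,"tz": -40,"rz": -0.28},{"tx": 210,"ty": 302,"tz": -48,"rz": -0.3},{"tx": 231,"ty": 332,"tz": -56,"rz": -0.32},{"tx": 252,"ty": 362,"tz": -64,"rz": -0.34},{"tx": 270,"ty": 388,"tz": -72,"rz": -0.3526},{"tx": 280,"ty": 403,"tz": -77,"rz": -0.3526},{"tx": 285,"ty": 410,"tz": -77,"rz": -0.3526},{"tx": 285,"ty": 410,"tz": -77,"rz": -0.3526},{"tx": 285,"ty": 410,"tz": -77,"rz": -0.3526}]}}

```text
$.increments[0]: bad value
```

Call:
{"op": "drive_tool", "data": {"increments": [{"tx": 21,"ty": 30,"tz": 0,"rx": 0,"ry": 0,"rz": -0.03,"grip": 91},{"tx": 63,"ty": 91,"tz": 0,"rx": 0,"ry": 0,"rz": -0.1,"grip": 91},{"tx": 84,"ty": 121,"tz": 0,"rx": 0,"ry": 0,"rz": -0.13,"grip": 91},{"tx": 105,"ty": 151,"tz": -8,"rx": 0,"ry": 0,"rz": -0.16,"grip": 91},{"tx": 126,"ty": 181,"tz": -16,"rx": 0,"ry": 0,"rz": -0.19,"grip": 91},{"tx": 147,"ty": 211,"tz": -24,"rx": 0,"ry": 0,"rz": -0.22,"grip": 91},{"tx": 168,"ty": 241,"tz": -32,"rx": 0,"ry": 0,"rz": -0.25,"grip": 91},{"tx": 189,"ty": 272,"tz": -40,"rx": 0,"ry": 0,"rz": -0.28,"grip": 91},{"tx": 210,"ty": 302,"tz": -48,"rx": 0,"ry": 0,"rz": -0.3,"grip": 91},{"tx": 231,"ty": 332,"tz": -56,"rx": 0,"ry": 0,"rz": -0.32,"grip": 91},{"tx": 252,"ty": 362,"tz": -64,"rx": 0,"ry": 0,"rz": -0.34,"grip": 91},{"tx": 270,"ty": 388,"tz": -72,"rx": 0,"ry": 0,"rz": -0.3526,"grip": 91},{"tx": 280,"ty": 403,"tz": -77,"rx": 0,"ry": 0,"rz": -0.3526,"grip": 91},{"tx": 285,"ty": 410,"tz": -77,"rx": 0,"ry": 0,"rz": -0.3526,"grip": 91},{"tx": 285,"ty": 410,"tz": -77,"rx": 0,"ry": 0,"rz": -0.3526,"grip": 91},{"tx": 285,"ty": 410,"tz": -77,"rx": 0,"ry": 0,"rz": -0.3526,"grip": 91}]}}

```text
clock: 1.43
eef_pos: [0.5346, -0.1909, 0.1497]
orientation: [180.0, 0.0, 2.4]
force: [-0.1, -0.0, 0.1]
width: 0.0909
gripper_force: 0.0
```

Call:
{"op": "drive_tool", "data": {"increments": [{"tx": 0,"ty": 0,"tz": -20,"rx": 0,"ry": 0,"rz": 0,"grip": 91},{"tx": 0,"ty": 0,"tz": -50,"rx": 0,"ry": 0,"rz": 0,"grip": 91},{"tx": 0,"ty": 0,"tz": -80,"rx": 0,"ry": 0,"rz": 0,"grip": 91},{"tx": 0,"ty": 0,"tz": -105,"rx": 0,"ry": 0,"rz": 0,"grip": 91},{"tx": 0,"ty": 0,"tz": -122,"rx": 0,"ry": 0,"rz": 0,"grip": 91},{"tx": 0,"ty": 0,"tz": -132,"rx": 0,"ry": 0,"rz": 0,"grip": 91},{"tx": 0,"ty": 0,"tz": -135,"rx": 0,"ry": 0,"rz": 0,"grip": 91},{"tx": 0,"ty": 0,"tz": -135,"rx": 0,"ry": 0,"rz": 0,"grip": 60},{"tx": 0,"ty": 0,"tz": -135,"rx": 0,"ry": 0,"rz": 0,"grip": 30},{"tx": 0,"ty": 0,"tz": -135,"rx": 0,"ry": 0,"rz": 0,"grip": 30},{"tx": 0,"ty": 0,"tz": -135,"rx": 0,"ry": 0,"rz": 0,"grip": 30},{"tx": 0,"ty": 0,"tz": -135,"rx": 0,"ry": 0,"rz": 0,"grip": 30},{"tx": 0,"ty": 0,"tz": -135,"rx": 0,"ry": 0,"rz": 0,"grip": 30},{"tx": 0,"ty": 0,"tz": -135,"rx": 0,"ry": 0,"rz": 0,"grip": 30},{"tx": 0,"ty": 0,"tz": -135,"rx": 0,"ry": 0,"rz": 0,"grip": 30},{"tx": 0,"ty": 0,"tz": -135,"rx": 0,"ry": 0,"rz": 0,"grip": 30}], "newtons": 15}}

```text
clock: 2.77
eef_pos: [0.5351, -0.19, 0.0148]
orientation: [180.0, -0.0, 2.4]
force: [0.0, -2.4, 0.6]
width: 0.0355
gripper_force: 0.9
```

Call:
{"op": "drive_tool", "data": {"increments": [{"tx": 0,"ty": 0,"tz": 0,"rx": 0,"ry": 0,"rz": 0,"grip": 25},{"tx": 0,"ty": 0,"tz": 0,"rx": 0,"ry": 0,"rz": 0,"grip": 25},{"tx": 0,"ty": 0,"tz": 0,"rx": 0,"ry": 0,"rz": 0,"grip": 25},{"tx": 0,"ty": 0,"tz": 5,"rx": 0,"ry": 0,"rz": 0,"grip": 25},{"tx": 0,"ty": 0,"tz": 20,"rx": 0,"ry": 0,"rz": 0,"grip": 25},{"tx": 0,"ty": 0,"tz": 40,"rx": 0,"ry": 0,"rz": 0,"grip": 25},{"tx": 0,"ty": 0,"tz": 65,"rx": 0,"ry": 0,"rz": 0,"grip": 25},{"tx": 0,"ty": 0,"tz": 90,"rx": 0,"ry": 0,"rz": 0,"grip": 25},{"tx": 0,"ty": 0,"tz": 105,"rx": 0,"ry": 0,"rz": 0,"grip": 25},{"tx": 0,"ty": 0,"tz": 110,"rx": 0,"ry": 0,"rz": 0,"grip": 25}], "newtons": 25}}

```text
clock: 3.6
eef_pos: [0.5366, -0.1901, 0.1275]
orientation: [179.9, -0.2, 2.4]
force: [0.8, -0.4, -1.0]
width: 0.0339
gripper_force: 25.0
```

```bash
python3 -c "
from plant import *
print(read_state()['joint_pos'].round(1))"
```

```text
[ 39.1  28.  -28.4 105.6  16.9  50.3 -84.9]
```

Call:
{"op": "drive_tool", "data": {"increments": [{"tx": 0,"ty": 10,"tz": 5,"rx": 0,"ry": 0,"rz": -0.1,"grip": 25},{"tx": 0,"ty": 20,"tz": 10,"rx": 0,"ry": 0,"rz": -0.2,"grip": 25},{"tx": 0,"ty": 20,"tz": 10,"rx": 0,"ry": 0,"rz": -0.2,"grip": 25}]}}

```text
clock: 3.85
eef_pos: [0.5351, -0.1674, 0.135]
orientation: [-179.9, -0.0, -9.1]
force: [0.4, 1.2, -1.8]
width: 0.034
gripper_force: 25.0
```

```bash
python3 -c "
from plant import *
print(read_state()['joint_pos'].round(1))"
```

```text
[ 35.6  26.3 -26.4 106.4  14.7  50.6 -96.9]
```

Call:
{"op": "drive_tool", "data": {"increments": [{"tx": 0,"ty": 10,"tz": 0,"rx": 0,"ry": 0,"rz": 0.1,"grip": 25},{"tx": 0,"ty": 25,"tz": 0,"rx": 0,"ry": 0,"rz": 0.2,"grip": 25},{"tx": -2,"ty": 40,"tz": 0,"rx": 0,"ry": 0,"rz": 0.31,"grip": 25},{"tx": -3,"ty": 55,"tz": 0,"rx": 0,"ry": 0,"rz": 0.42,"grip": 25},{"tx": -4,"ty": 70,"tz": 0,"rx": 0,"ry": 0,"rz": 0.53,"grip": 25},{"tx": -5,"ty": 85,"tz": 0,"rx": 0,"ry": 0,"rz": 0.64,"grip": 25},{"tx": -6,"ty": 100,"tz": 0,"rx": 0,"ry": 0,"rz": 0.75,"grip": 25},{"tx": -7,"ty": 115,"tz": 0,"rx": 0,"ry": 0,"rz": 0.86,"grip": 25},{"tx": -8,"ty": 130,"tz": 0,"rx": 0,"ry": 0,"rz": 0.97,"grip": 25},{"tx": -9,"ty": 145,"tz": 0,"rx": 0,"ry": 0,"rz": 1.08,"grip": 25},{"tx": -10,"ty": 160,"tz": 0,"rx": 0,"ry": 0,"rz": 1.19,"grip": 25},{"tx": -11,"ty": 175,"tz": 0,"rx": 0,"ry": 0,"rz": 1.3,"grip": 25},{"tx": -12,"ty": 188,"tz": 0,"rx": 0,"ry": 0,"rz": 1.41,"grip": 25},{"tx": -13,"ty": 200,"tz": 0,"rx": 0,"ry": 0,"rz": 1.52,"grip": 25},{"tx": -14,"ty": 210,"tz": 0,"rx": 0,"ry": 0,"rz": 1.63,"grip": 25},{"tx": -15,"ty": 218,"tz": 0,"rx": 0,"ry": 0,"rz": 1.74,"grip": 25},{"tx": -16,"ty": 224,"tz": 0,"rx": 0,"ry": 0,"rz": 1.84,"grip": 25},{"tx": -16,"ty": 227.5,"tz": 0,"rx": 0,"ry": 0,"rz": 1.917,"grip": 25},{"tx": -16,"ty": 227.5,"tz": 0,"rx": 0,"ry": 0,"rz": 1.917,"grip": 25},{"tx": -16,"ty": 227.5,"tz": 0,"rx": 0,"ry": 0,"rz": 1.917,"grip": 25}]}}

```text
clock: 5.52
eef_pos: [0.5186, 0.0572, 0.1339]
orientation: [-179.9, -0.0, 100.8]
force: [0.4, -0.2, -1.2]
width: 0.0345
gripper_force: 25.0
```

```bash
python3 - <<'E'
from plant import *
import cv2,numpy as np,pickle
d={}
for n in("top","side"): d[n]=snapshot(n)
pickle.dump(d,open("s1.pkl","wb"));print(read_state()['joint_pos'].round(1))
r=lambda n,a,b,c,e,f:cv2.resize(d[n]["image"][a:b,c:e],None,fx=f,fy=f,interpolation=cv2.INTER_CUBIC)
o=np.zeros((600,800,3),np.uint8);o[:,:400]=r("top",180,330,190,290,4);o[:,400:]=r("side",120,270,280,380,4)
cv2.imwrite("pics/c2.png",o[:,:,::-1])
E
```

```text
[ 33.5  30.9 -54.1 111.2  31.   53.9 -25.2]
```

View pics/c2.png

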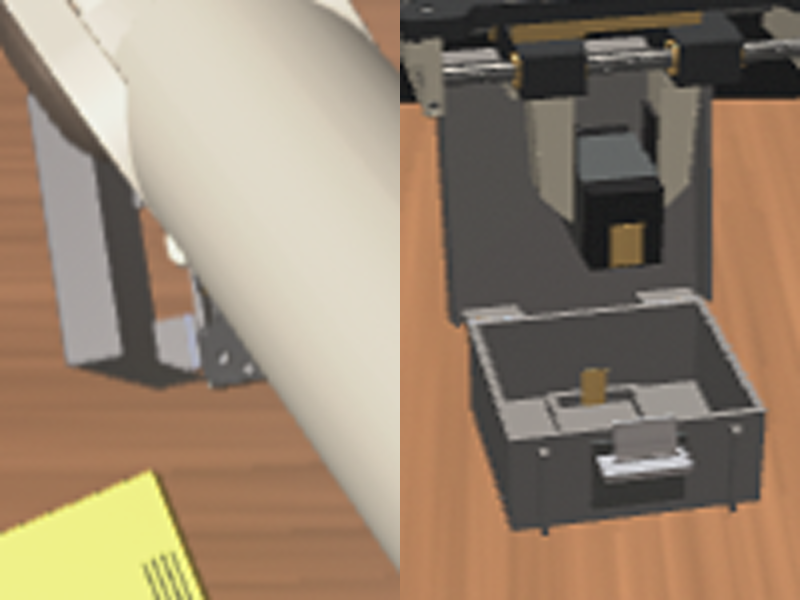

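The side view shows the pack level in the gripper above the box. Its near end's lower corners are at crop (590,268) and (662,262). The top view is blocked by the arm. I'll check the side-view predictions against these corners.

```bash
python3 - <<'E'
from h import *
import pickle
s=pickle.load(open("s1.pkl","rb"))["side"]
def P(c,yaw,l,z):
    a=np.radians(yaw);X=np.array([np.cos(a),np.sin(a)]);Y=np.array([-X[1],X[0]])
    q=proj(s,np.array([*(np.array(c)+X*l[0]+Y*l[1]),z]));return ((q+.5-[280,120])*4+[400,0]).round(0)
pc=(.5186,.0572)
print("pack bottom near L,R (seen 590,268; 662,262)",P(pc,10.8,(-.017,-.035),.1191),P(pc,10.8,(.017,-.035),.1191))
print("pack top near L,R (seen 580,181; 662,178)",P(pc,10.8,(-.017,-.035),.1571),P(pc,10.8,(.017,-.035),.1571))
cc=(.519,.0575)
print("rim near L,R (seen 510,438; 763,410)",P(cc,10.8,(-.06,-.055),.05),P(cc,10.8,(.06,-.055),.05))
print("rim far R (698,300) L (468,318)",P(cc,10.8,(.06,.055),.05),P(cc,10.8,(-.06,.055),.05))
print("base near L,R (seen 515,530; 757,500)",P(cc,10.8,(-.06,-.055),0),P(cc,10.8,(.06,-.055),0))
E
```

```text
pack bottom near L,R (seen 590,268; 662,262) [588. 277.] [663. 270.]
pack top near L,R (seen 580,181; 662,178) [589. 199.] [666. 191.]
rim near L,R (seen 510,438; 763,410) [504. 445.] [762. 414.]
rim far R (698,300) L (468,318) [697. 301.] [462. 326.]
base near L,R (seen 515,530; 757,500) [506. 536.] [756. 504.]
```

```bash
python3 - <<'E'
import cv2,numpy as np,pickle
d=pickle.load(open("s1.pkl","rb"))["side"]["image"]
o=np.zeros((600,800,3),np.uint8)
o[:,:320]=cv2.resize(d[140:200,320:352],None,fx=10,fy=10,interpolation=0)
o[:390,330:800]=cv2.resize(d[188:266,290:384],None,fx=5,fy=5,interpolation=0)
o=cv2.convertScaleAbs(o,alpha=1.8)
cv2.imwrite("pics/c3.png",o[:,:,::-1])
E
```

```text
(no output)
```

View pics/c3.png

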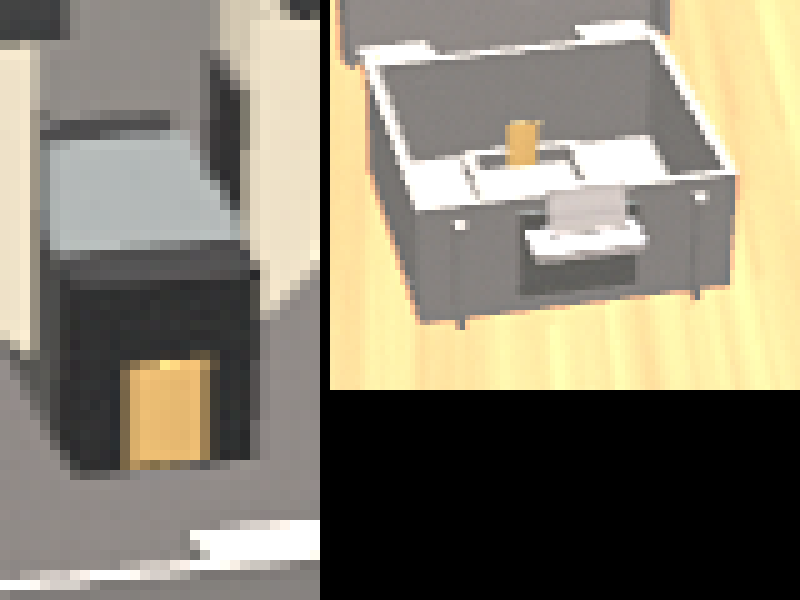

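Both are located. Relative to the box, the pack should go about 1.5 mm further along +x. I'll lower it to just above the frame and then feel the way in.

Call:
{"op": "drive_tool", "data": {"increments": [{"tx": 1.5,"ty": 0.3,"tz": -15,"rx": 0,"ry": 0,"rz": -0.007,"grip": 25},{"tx": 1.5,"ty": 0.3,"tz": -40,"rx": 0,"ry": 0,"rz": -0.007,"grip": 25},{"tx": 1.5,"ty": 0.3,"tz": -65,"rx": 0,"ry": 0,"rz": -0.007,"grip": 25},{"tx": 1.5,"ty": 0.3,"tz": -85,"rx": 0,"ry": 0,"rz": -0.007,"grip": 25},{"tx": 1.5,"ty": 0.3,"tz": -97,"rx": 0,"ry": 0,"rz": -0.007,"grip": 25},{"tx": 1.5,"ty": 0.3,"tz": -102,"rx": 0,"ry": 0,"rz": -0.007,"grip": 25},{"tx": 1.5,"ty": 0.3,"tz": -104,"rx": 0,"ry": 0,"rz": -0.007,"grip": 25},{"tx": 1.5,"ty": 0.3,"tz": -106,"rx": 0,"ry": 0,"rz": -0.007,"grip": 25},{"tx": 1.5,"ty": 0.3,"tz": -108,"rx": 0,"ry": 0,"rz": -0.007,"grip": 25},{"tx": 1.5,"ty": 0.3,"tz": -109,"rx": 0,"ry": 0,"rz": -0.007,"grip": 25},{"tx": 1.5,"ty": 0.3,"tz": -110,"rx": 0,"ry": 0,"rz": -0.007,"grip": 25},{"tx": 1.5,"ty": 0.3,"tz": -110,"rx": 0,"ry": 0,"rz": -0.007,"grip": 25}]}}

```text
clock: 6.62
eef_pos: [0.5209, 0.0577, 0.0251]
orientation: [180.0, 0.0, 100.4]
force: [0.3, -0.8, -1.7]
width: 0.0338
gripper_force: 25.0
```

Call:
{"op": "drive_tool", "data": {"increments": [{"tx": 0,"ty": 0,"tz": -1,"rx": 0,"ry": 0,"rz": 0,"grip": 25},{"tx": 0,"ty": 0,"tz": -2,"rx": 0,"ry": 0,"rz": 0,"grip": 25},{"tx": 0,"ty": 0,"tz": -3,"rx": 0,"ry": 0,"rz": 0,"grip": 25},{"tx": 0,"ty": 0,"tz": -4,"rx": 0,"ry": 0,"rz": 0,"grip": 25},{"tx": 0,"ty": 0,"tz": -4.6,"rx": 0,"ry": 0,"rz": 0,"grip": 25},{"tx": 0,"ty": 0,"tz": -4.6,"rx": 0,"ry": 0,"rz": 0,"grip": 25},{"tx": 0,"ty": 0,"tz": -4.6,"rx": 0,"ry": 0,"rz": 0,"grip": 25}]}}

```text
clock: 7.2
eef_pos: [0.5205, 0.0579, 0.0201]
orientation: [-180.0, -0.0, 100.4]
force: [0.6, 0.6, -2.8]
width: 0.0342
gripper_force: 25.0
```

Call:
{"op": "drive_tool", "data": {"increments": [{"tx": 0,"ty": 0,"tz": -0.5,"rx": 0,"ry": 0,"rz": 0,"grip": 30},{"tx": 0,"ty": 0,"tz": -0.5,"rx": 0,"ry": 0,"rz": 0,"grip": 36},{"tx": 0,"ty": 0,"tz": -0.5,"rx": 0,"ry": 0,"rz": 0,"grip": 42},{"tx": 0,"ty": 0,"tz": -0.5,"rx": 0,"ry": 0,"rz": 0,"grip": 46},{"tx": 0,"ty": 0,"tz": -0.5,"rx": 0,"ry": 0,"rz": 0,"grip": 46},{"tx": 0,"ty": 0,"tz": -0.5,"rx": 0,"ry": 0,"rz": 0,"grip": 46},{"tx": 0,"ty": 0,"tz": -0.5,"rx": 0,"ry": 0,"rz": 0,"grip": 46},{"tx": 0,"ty": 0,"tz": 5,"rx": 0,"ry": 0,"rz": 0,"grip": 46},{"tx": 0,"ty": 0,"tz": 20,"rx": 0,"ry": 0,"rz": 0,"grip": 46},{"tx": 0,"ty": 0,"tz": 45,"rx": 0,"ry": 0,"rz": 0,"grip": 46},{"tx": 0,"ty": 0,"tz": 80,"rx": 0,"ry": 0,"rz": 0,"grip": 46},{"tx": 0,"ty": -20,"tz": 115,"rx": 0,"ry": 0,"rz": 0,"grip": 30},{"tx": 0,"ty": -55,"tz": 150,"rx": 0,"ry": 0,"rz": 0,"grip": 10},{"tx": 0,"ty": -90,"tz": 175,"rx": 0,"ry": 0,"rz": 0,"grip": 0},{"tx": 0,"ty": -120,"tz": 190,"rx": 0,"ry": 0,"rz": 0,"grip": 0},{"tx": 0,"ty": -150,"tz": 195,"rx": 0,"ry": 0,"rz": 0,"grip": 0},{"tx": 0,"ty": -180,"tz": 200,"rx": 0,"ry": 0,"rz": 0,"grip": 0},{"tx": 0,"ty": -200,"tz": 200,"rx": 0,"ry": 0,"rz": 0,"grip": 0}]}}

```text
clock: 8.7
eef_pos: [0.5208, -0.1462, 0.2218]
orientation: [179.9, 0.2, 100.2]
force: [0.6, 0.2, -0.5]
width: 0.0038
gripper_force: 0.0
```

```bash
python3 - <<'E'
from plant import *
import cv2,numpy as np,pickle
d={}
for n in("top","side"): d[n]=snapshot(n)
pickle.dump(d,open("s2.pkl","wb"))
r=lambda n,a,b,c,e,f:cv2.resize(d[n]["image"][a:b,c:e],None,fx=f,fy=f,interpolation=cv2.INTER_CUBIC)
o=np.zeros((600,800,3),np.uint8);o[:,:400]=r("top",165,315,195,295,4);o[:,400:]=r("side",120,270,280,380,4)
cv2.imwrite("pics/c4.png",o[:,:,::-1])
E
```

```text
(no output)
```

View pics/c4.png

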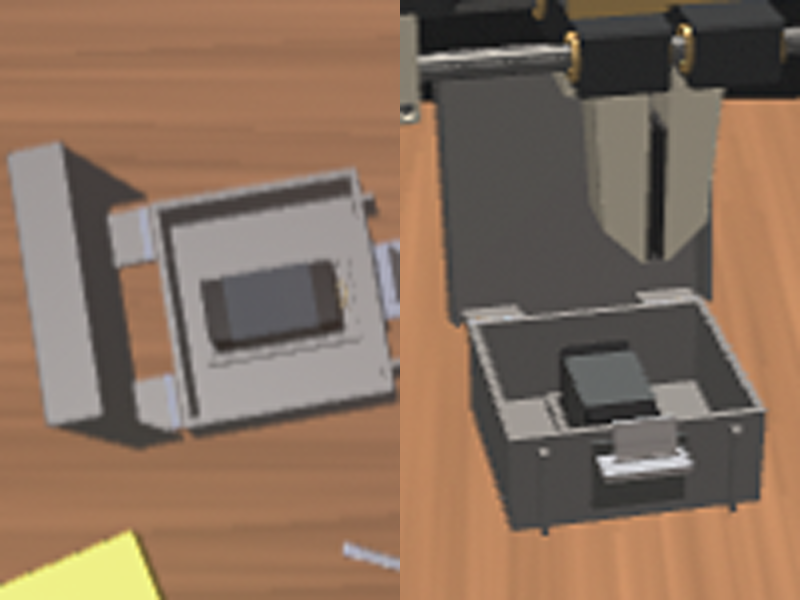

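The top view shows the pack lying level inside the frame outline, with its top face corners at crop (203,280), (338,262), (345,328) and (213,350). I'll check the seating height with numbers.

```bash
python3 - <<'E'
from h import *
import pickle
d=pickle.load(open("s2.pkl","rb"));t=d["top"]
L=[(203,280),(338,262),(345,328),(213,350)]
for z in(.043,.05):
    P=np.array([ray(t,(x/4+195-.37,y/4+165-.37),z) for x,y in L]);e=[np.linalg.norm(P[i]-P[i-1])for i in range(4)]
    v=P[0]-P[1]+P[3]-P[2];print(z,P.mean(0).round(4),np.array(e).round(4),np.degrees(np.arctan2(v[1],v[0])))
# side: top face near/far corners predicted, crop px (400+,4x)
s=d["side"];a=np.radians(10.4);X=np.array([np.cos(a),np.sin(a)]);Y=np.array([-X[1],X[0]])
for z in(.043,.050):
  for c in((-.017,-.035),(.017,-.035),(-.017,.035),(.017,.035)):
    q=proj(s,np.array([*(np.array([.5207,.0575])+X*c[0]+Y*c[1]),z]));print(z,c,((q+.5-[280,120])*4+[400,0]).round(0))
# lid free edge corners (top image): far edge of top face
for nm,x,y in(("A",62,145),("B",100,412),("C",10,155),("D",50,425)):
    for z in(.16,.177): print(nm,z,ray(t,(x/4+195-.37,y/4+165-.37),z).round(4))
E
```

```text
0.043 [0.5172 0.0577 0.043 ] [0.0376 0.0713 0.0353 0.0696] 98.89826415115682
0.05 [0.5159 0.057  0.05  ] [0.0374 0.0709 0.0351 0.0693] 98.89826415115682
0.043 (-0.017, -0.035) [591. 424.]
0.043 (0.017, -0.035) [663. 415.]
0.043 (-0.017, 0.035) [560. 349.]
0.043 (0.017, 0.035) [627. 341.]
0.05 (-0.017, -0.035) [591. 411.]
0.05 (0.017, -0.035) [663. 403.]
0.05 (-0.017, 0.035) [560. 336.]
0.05 (0.017, 0.035) [627. 329.]
A 0.16 [0.5739 0.1497 0.16  ]
A 0.177 [0.5697 0.1464 0.177 ]
B 0.16 [0.4451 0.1272 0.16  ]
B 0.177 [0.4429 0.1242 0.177 ]
C 0.16 [0.5689 0.1744 0.16  ]
C 0.177 [0.5648 0.1707 0.177 ]
D 0.16 [0.4389 0.1504 0.16  ]
D 0.177 [0.4368 0.1471 0.177 ]
```

The pack is seated: its far top edge matches the top height of 43 mm. The lid stands at about 1.73 rad. Next I'll take the closed fingers over and behind it.

Call:
{"op": "drive_tool", "data": {"increments": [{"tx": -2,"ty": 20,"tz": 10,"rx": 0,"ry": 0,"rz": 0,"grip": 0},{"tx": -4,"ty": 50,"tz": 20,"rx": 0,"ry": 0,"rz": 0,"grip": 0},{"tx": -6,"ty": 85,"tz": 20,"rx": 0,"ry": 0,"rz": 0,"grip": 0},{"tx": -8,"ty": 120,"tz": 20,"rx": 0,"ry": 0,"rz": 0,"grip": 0},{"tx": -11,"ty": 155,"tz": 20,"rx": 0,"ry": 0,"rz": 0,"grip": 0},{"tx": -14,"ty": 190,"tz": 20,"rx": 0,"ry": 0,"rz": 0,"grip": 0},{"tx": -17,"ty": 225,"tz": 20,"rx": 0,"ry": 0,"rz": 0,"grip": 0},{"tx": -20,"ty": 260,"tz": 20,"rx": 0,"ry": 0,"rz": 0,"grip": 0},{"tx": -22,"ty": 290,"tz": 20,"rx": 0,"ry": 0,"rz": 0,"grip": 0},{"tx": -24,"ty": 315,"tz": 20,"rx": 0,"ry": 0,"rz": 0,"grip": 0},{"tx": -24.5,"ty": 329,"tz": 20,"rx": 0,"ry": 0,"rz": 0,"grip": 0},{"tx": -24.5,"ty": 329,"tz": 10,"rx": 0,"ry": 0,"rz": 0,"grip": 0},{"tx": -24.5,"ty": 329,"tz": -20,"rx": 0,"ry": 0,"rz": 0,"grip": 0},{"tx": -24.5,"ty": 329,"tz": -50,"rx": 0,"ry": 0,"rz": 0,"grip": 0},{"tx": -24.5,"ty": 329,"tz": -70,"rx": 0,"ry": 0,"rz": 0,"grip": 0},{"tx": -24.5,"ty": 329,"tz": -70,"rx": 0,"ry": 0,"rz": 0,"grip": 0}]}}

```text
clock: 10.13
eef_pos: [0.4923, 0.1849, 0.1458]
orientation: [-179.5, 0.1, 100.4]
force: [0.1, -1.3, 0.2]
width: 0.0003
gripper_force: 0.0
```

```bash
python3 - <<'E'
from plant import *
import cv2,numpy as np
o=snapshot("side")["image"][90:270,240:420]
cv2.imwrite("pics/c5.png",cv2.resize(o,None,fx=3.3,fy=3.3,interpolation=cv2.INTER_CUBIC)[:,:,::-1])
E
```

```text
(no output)
```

View pics/c5.png

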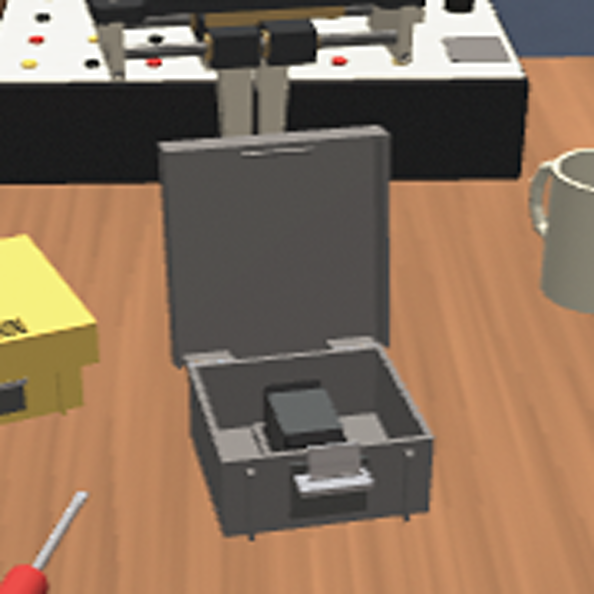

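The closed fingers are behind the lid, at crop (253,105), and the pack is seated in the box. I'll fold the lid forward along its arc.

Call:
{"op": "drive_tool", "data": {"increments": [{"tx": 1.5,"ty": -8,"tz": 3,"rx": 0,"ry": 0,"rz": 0,"grip": 0},{"tx": 3,"ty": -17,"tz": 5.6,"rx": 0,"ry": 0,"rz": 0,"grip": 0},{"tx": 5,"ty": -27,"tz": 5.6,"rx": 0,"ry": 0,"rz": 0,"grip": 0},{"tx": 7,"ty": -38,"tz": 5.6,"rx": 0,"ry": 0,"rz": 0,"grip": 0},{"tx": 8.7,"ty": -47,"tz": 7,"rx": 0,"ry": 0,"rz": 0,"grip": 0},{"tx": 10.5,"ty": -57,"tz": 8,"rx": 0,"ry": 0,"rz": 0,"grip": 0},{"tx": 12.5,"ty": -68,"tz": 8,"rx": 0,"ry": 0,"rz": 0,"grip": 0},{"tx": 14.6,"ty": -79.4,"tz": 6.7,"rx": 0,"ry": 0,"rz": 0,"grip": 0},{"tx": 16.6,"ty": -90.4,"tz": 4.3,"rx": 0,"ry": 0,"rz": 0,"grip": 0},{"tx": 18.6,"ty": -101,"tz": 0.8,"rx": 0,"ry": 0,"rz": 0,"grip": 0},{"tx": 18.6,"ty": -101,"tz": 0.8,"rx": 0,"ry": 0,"rz": 0,"grip": 0}]}}

```text
clock: 11.1
eef_pos: [0.5147, 0.0821, 0.1497]
orientation: [-179.9, 0.1, 100.2]
force: [0.6, -0.3, 0.3]
width: 0.0007
gripper_force: 0.0
```

Call:
{"op": "drive_tool", "data": {"increments": [{"tx": 1.8,"ty": -10,"tz": -4.6,"rx": 0,"ry": 0,"rz": 0,"grip": 0},{"tx": 3.7,"ty": -20.3,"tz": -10.2,"rx": 0,"ry": 0,"rz": 0,"grip": 0},{"tx": 5.4,"ty": -29.6,"tz": -17,"rx": 0,"ry": 0,"rz": 0,"grip": 0},{"tx": 7,"ty": -38,"tz": -24.2,"rx": 0,"ry": 0,"rz": 0,"grip": 0},{"tx": 8.1,"ty": -44,"tz": -30.5,"rx": 0,"ry": 0,"rz": 0,"grip": 0},{"tx": 9.1,"ty": -49.6,"tz": -36.8,"rx": 0,"ry": 0,"rz": 0,"grip": 0},{"tx": 10,"ty": -54.5,"tz": -44,"rx": 0,"ry": 0,"rz": 0,"grip": 0},{"tx": 10.8,"ty": -58.8,"tz": -50,"rx": 0,"ry": 0,"rz": 0,"grip": 0},{"tx": 10.8,"ty": -58.8,"tz": -50,"rx": 0,"ry": 0,"rz": 0,"grip": 0}]}}

```text
clock: 11.85
eef_pos: [0.5247, 0.0256, 0.0994]
orientation: [-179.9, 0.0, 100.3]
force: [-0.1, -0.1, 0.1]
width: 0.0004
gripper_force: 0.0
```

```bash
python3 - <<'E'
from plant import *
import cv2,numpy as np
o=snapshot("side")["image"][110:270,240:420]
cv2.imwrite("pics/c6.png",cv2.resize(o,None,fx=3.3,fy=3.3,interpolation=cv2.INTER_CUBIC)[:,:,::-1])
E
```

```text
(no output)
```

View pics/c6.png

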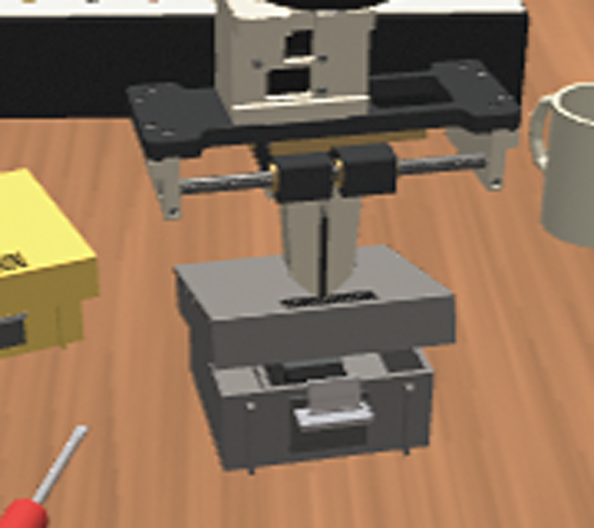

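The lid is down to about 0.3 rad and the fingertips are just behind the thumb strip, at crop (325,290). I'll step onto the strip and press down in small steps.

Call:
{"op": "drive_tool", "data": {"increments": [{"tx": 0,"ty": 0,"tz": 7,"rx": 0,"ry": 0,"rz": 0,"grip": 0},{"tx": 2,"ty": -11,"tz": 8,"rx": 0,"ry": 0,"rz": 0,"grip": 0},{"tx": 3,"ty": -16,"tz": 5,"rx": 0,"ry": 0,"rz": 0,"grip": 0},{"tx": 3,"ty": -16.5,"tz": 0,"rx": 0,"ry": 0,"rz": 0,"grip": 0},{"tx": 3,"ty": -16.5,"tz": -5,"rx": 0,"ry": 0,"rz": 0,"grip": 0},{"tx": 3,"ty": -16.6,"tz": -9,"rx": 0,"ry": 0,"rz": 0,"grip": 0},{"tx": 3,"ty": -16.6,"tz": -9,"rx": 0,"ry": 0,"rz": 0,"grip": 0}]}}

```text
clock: 12.48
eef_pos: [0.5275, 0.0105, 0.0908]
orientation: [-179.9, -0.0, 100.4]
force: [0.5, -0.4, -0.0]
width: 0.0004
gripper_force: 0.0
```

Call:
{"op": "drive_tool", "data": {"increments": [{"tx": 0.1,"ty": -0.5,"tz": -1.5,"rx": 0,"ry": 0,"rz": 0,"grip": 0},{"tx": 0.2,"ty": -1.1,"tz": -3,"rx": 0,"ry": 0,"rz": 0,"grip": 0},{"tx": 0.3,"ty": -1.8,"tz": -4.5,"rx": 0,"ry": 0,"rz": 0,"grip": 0},{"tx": 0.4,"ty": -2.3,"tz": -6,"rx": 0,"ry": 0,"rz": 0,"grip": 0},{"tx": 0.5,"ty": -2.8,"tz": -7.5,"rx": 0,"ry": 0,"rz": 0,"grip": 0},{"tx": 0.6,"ty": -3.3,"tz": -9,"rx": 0,"ry": 0,"rz": 0,"grip": 0},{"tx": 0.6,"ty": -3.3,"tz": -9,"rx": 0,"ry": 0,"rz": 0,"grip": 0}]}}

```text
clock: 13.07
eef_pos: [0.5289, 0.0069, 0.0826]
orientation: [-180.0, -0.0, 100.4]
force: [-1.1, -0.4, 0.1]
width: 0.0002
gripper_force: 0.0
```

Call:
{"op": "drive_tool", "data": {"increments": [{"tx": 0.1,"ty": -0.4,"tz": -1,"rx": 0,"ry": 0,"rz": 0,"grip": 0},{"tx": 0.1,"ty": -0.7,"tz": -2,"rx": 0,"ry": 0,"rz": 0,"grip": 0},{"tx": 0.2,"ty": -1,"tz": -3,"rx": 0,"ry": 0,"rz": 0,"grip": 0},{"tx": 0.2,"ty": -1.3,"tz": -4,"rx": 0,"ry": 0,"rz": 0,"grip": 0},{"tx": 0.3,"ty": -1.6,"tz": -5,"rx": 0,"ry": 0,"rz": 0,"grip": 0},{"tx": 0.3,"ty": -1.6,"tz": -5,"rx": 0,"ry": 0,"rz": 0,"grip": 0}]}}

```text
clock: 13.57
eef_pos: [0.5294, 0.0056, 0.078]
orientation: [180.0, -0.0, 100.4]
force: [-0.3, 0.8, 2.3]
width: 0.0003
gripper_force: 1.1
```

Call:
{"op": "drive_tool", "data": {"increments": [{"tx": 0.1,"ty": -0.3,"tz": -1,"rx": 0,"ry": 0,"rz": 0,"grip": 0},{"tx": 0.1,"ty": -0.6,"tz": -2,"rx": 0,"ry": 0,"rz": 0,"grip": 0},{"tx": 0.2,"ty": -0.8,"tz": -3,"rx": 0,"ry": 0,"rz": 0,"grip": 0},{"tx": 0.2,"ty": -1,"tz": -4,"rx": 0,"ry": 0,"rz": 0,"grip": 0},{"tx": 0.2,"ty": -1,"tz": -4,"rx": 0,"ry": 0,"rz": 0,"grip": 0}]}}

```text
clock: 13.98
eef_pos: [0.5296, 0.0046, 0.074]
orientation: [180.0, 0.0, 100.4]
force: [-1.3, 0.0, 3.6]
width: 0.0002
gripper_force: 2.1
```

Call:
{"op": "drive_tool", "data": {"increments": [{"tx": 0.1,"ty": -0.2,"tz": -1,"rx": 0,"ry": 0,"rz": 0,"grip": 0},{"tx": 0.1,"ty": -0.5,"tz": -2,"rx": 0,"ry": 0,"rz": 0,"grip": 0},{"tx": 0.2,"ty": -0.7,"tz": -3,"rx": 0,"ry": 0,"rz": 0,"grip": 0},{"tx": 0.2,"ty": -0.9,"tz": -4,"rx": 0,"ry": 0,"rz": 0,"grip": 0},{"tx": 0.2,"ty": -0.9,"tz": -4,"rx": 0,"ry": 0,"rz": 0,"grip": 0}]}}

```text
clock: 14.4
eef_pos: [0.5298, 0.0037, 0.0702]
orientation: [180.0, 0.0, 100.4]
force: [-1.5, 0.5, 6.1]
width: 0.0009
gripper_force: 3.1
```

Contact began at about z = 0.079, so the click should come near 0.065 and the stop about 3 mm below it. I'll use smaller steps.

Call:
{"op": "drive_tool", "data": {"increments": [{"tx": 0,"ty": -0.2,"tz": -1,"rx": 0,"ry": 0,"rz": 0,"grip": 0},{"tx": 0.1,"ty": -0.4,"tz": -2,"rx": 0,"ry": 0,"rz": 0,"grip": 0},{"tx": 0.1,"ty": -0.5,"tz": -3,"rx": 0,"ry": 0,"rz": 0,"grip": 0},{"tx": 0.1,"ty": -0.5,"tz": -3,"rx": 0,"ry": 0,"rz": 0,"grip": 0}]}}

```text
clock: 14.73
eef_pos: [0.5299, 0.0032, 0.0674]
orientation: [180.0, 0.0, 100.4]
force: [-2.2, -1.0, 8.2]
width: 0.0009
gripper_force: 4.6
```

Call:
{"op": "drive_tool", "data": {"increments": [{"tx": 0,"ty": -0.1,"tz": -0.7,"rx": 0,"ry": 0,"rz": 0,"grip": 0},{"tx": 0,"ty": -0.2,"tz": -1.4,"rx": 0,"ry": 0,"rz": 0,"grip": 0},{"tx": 0.1,"ty": -0.3,"tz": -2,"rx": 0,"ry": 0,"rz": 0,"grip": 0},{"tx": 0.1,"ty": -0.3,"tz": -2,"rx": 0,"ry": 0,"rz": 0,"grip": 0}]}}

```text
clock: 15.07
eef_pos: [0.5298, 0.0025, 0.0645]
orientation: [-180.0, 0.0, 100.4]
force: [-0.0, -0.5, -0.4]
width: 0.0005
gripper_force: 0.0
```

The force dropped away suddenly, which is the click. I'll press another 1 mm to make sure, then lift off and look.

Call:
{"op": "drive_tool", "data": {"increments": [{"tx": 0,"ty": 0,"tz": -0.5,"rx": 0,"ry": 0,"rz": 0,"grip": 0},{"tx": 0,"ty": 0,"tz": -1,"rx": 0,"ry": 0,"rz": 0,"grip": 0},{"tx": 0,"ty": 0,"tz": -1,"rx": 0,"ry": 0,"rz": 0,"grip": 0}]}}

```text
clock: 15.32
eef_pos: [0.5298, 0.0027, 0.0637]
orientation: [-180.0, -0.0, 100.4]
force: [0.4, -0.6, 0.2]
width: 0.0003
gripper_force: 0.4
```

Call:
{"op": "drive_tool", "data": {"increments": [{"tx": 0,"ty": 0,"tz": 3,"rx": 0,"ry": 0,"rz": 0,"grip": 0},{"tx": 0,"ty": 0,"tz": 15,"rx": 0,"ry": 0,"rz": 0,"grip": 0},{"tx": 0,"ty": 0,"tz": 40,"rx": 0,"ry": 0,"rz": 0,"grip": 0},{"tx": 0,"ty": 0,"tz": 75,"rx": 0,"ry": 0,"rz": 0,"grip": 0},{"tx": 0,"ty": 0,"tz": 110,"rx": 0,"ry": 0,"rz": 0,"grip": 0},{"tx": 0,"ty": 0,"tz": 140,"rx": 0,"ry": 0,"rz": 0,"grip": 0},{"tx": 0,"ty": 0,"tz": 150,"rx": 0,"ry": 0,"rz": 0,"grip": 0},{"tx": 0,"ty": 0,"tz": 150,"rx": 0,"ry": 0,"rz": 0,"grip": 0}]}}

```text
clock: 15.98
eef_pos: [0.532, 0.0032, 0.2176]
orientation: [179.7, 0.1, 100.4]
force: [-0.7, 0.5, -0.3]
width: 0.0006
gripper_force: 0.0
```

```bash
python3 - <<'E'
from plant import *
import cv2,numpy as np,pickle
from h import *
s=snapshot("side");o=s["image"][150:270,270:420]
cv2.imwrite("pics/c7.png",cv2.resize(o,None,fx=5,fy=5,interpolation=cv2.INTER_CUBIC)[:,:,::-1])
a=np.radians(10.4);X=np.array([np.cos(a),np.sin(a)]);Y=np.array([-X[1],X[0]]);H=np.array([.5095,.1155])
for th in(-.05,-.02,.03,.1):
    y=-.133*np.cos(th)+.024*np.sin(th);z=.044+.133*np.sin(th)+.024*np.cos(th)
    print(th,[((proj(s,np.array([*(H+X*x+Y*y),z]))-[270,150])*5).round(0).tolist() for x in(-.066,.066)])
E
```

```text
-0.05 [[173.0, 409.0], [537.0, 366.0]]
-0.02 [[172.0, 398.0], [537.0, 356.0]]
0.03 [[171.0, 380.0], [538.0, 338.0]]
0.1 [[170.0, 354.0], [537.0, 313.0]]
```

View pics/c7.png

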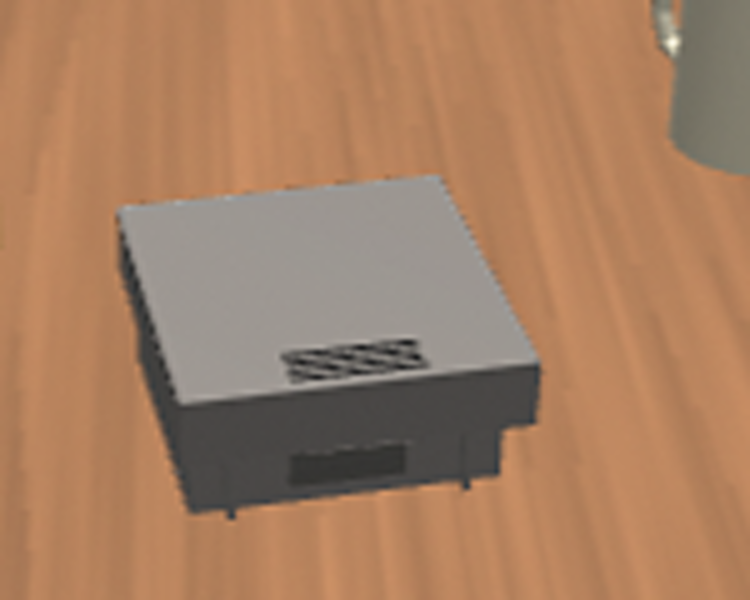

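The lid's free edge, from crop (178,404) to (538,363), sits at about -0.04 rad and stayed down after I lifted off. It is latched.

```bash
python3 -c "
from plant import *
print(hand_in())"
```

```text
the job is handed in; nothing more can be done
None
```

The battery pack is seated in the frame and let go. The lid clicked shut at about 8 N and stayed at about -0.04 rad after I lifted off. I handed the job in at about 16 s, and no verdict came back.

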